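# Zero the balancing sensor with its treadle

### The job

Zero the balancing sensor: take the lead slug that was left on its pan and set it flat in the green tray with the other three, then fold the dust flap fully shut, and only then press the orange treadle under the readout right down to its stop, keep it there for about a second, and let it come back up. Leave the other slugs, the gland follower, feeler gauge, calipers, wrench and can where they are.

Things in the scene. Friction and masses are not known exactly. Their poses are not given: they have to be found in the camera images.
- slug_c (a point): The dark grey square lead slug standing on the sensor's pan; 34 x 34 mm across and 26 mm high, about 0.33 kg. The point is its centre, 13 mm above its underside; axes: x and y square to its sides, z up.
- pan_top (a point): Centre of the top face of the sensor's round steel pan (56 mm across), 22 mm above the counter; axes: x away from the robot towards the flap's hinge, y along the hinge, z up. It is 80 mm from the flap's hinge. The flap cannot shut while a slug stands on the pan.
- sensor: Blue open steel well round the pan, fixed to the counter: outside 140 mm along x, 130 mm along y, 40 mm high, walls 5 mm thick. Origin: centre of its underside; axes as for pan_top. The pan's centre is at x = -10 mm, y = 0, so 60 mm is clear on either side of it along y.
- flap_hinge (a point): Middle of the hinge line of the dust flap, on the well's far rim, 41 mm above the counter; axes as for pan_top (the hinge runs along y). It does not move with the flap.
- flap (a joint): Angle of the steel dust flap: 0 = shut, lying flat over the well towards the robot; 1.57 = upright; at most 1.9. It starts open at 1.6 to 1.8, leaning back away from the robot. Its stiff hinge stays where it is left and needs about 1 to 3 N at the free edge to move; no spring, no latch.
- flap_edge (a point): Middle of the flap's free edge, on its outer face (on top when shut, facing away from the robot when open), 4 mm outside the hinge line. The flap is a plain plate 140 mm from hinge to free edge, 130 mm wide, 4 mm thick, with a yellow lip 60 mm wide that stands 7 mm beyond the edge.
- treadle_hinge (a point): Middle of the hinge line of the treadle, at its near (heel) end, 24 mm above the counter; axes: x from the heel towards the toe and under the readout, away from the robot, y along the hinge, z up. Does not move.
- readout: Grey readout box over the treadle, fixed to the counter. Origin on the counter under treadle_hinge, same axes. The box spans x = 50 to 165 mm, y = 75 mm either side, 135 to 215 mm above the counter, on two 18 mm posts at x = 150, y = 56 mm either side. It covers the treadle's toe half from above: reach that from the robot's side with the tool leaning 35 to 50 degrees.
- treadle_pad (a point): Point on the upper face of the orange treadle at which to press, mid-width, 68 mm from the hinge line along the plate. Moves with it; axes parallel to those of treadle_hinge when up. The treadle is a plate 60 mm wide, 6 mm thick, 92 mm long, sloping up away from the robot at 28 degrees when up and 5 degrees when down.
- treadle (a joint): Angle by which the treadle is pressed: 0 = up, 0.40 rad = down on its stop. A spring returns it; at the pad about 4 N starts it and about 10 N holds it at the stop.
- tray: Green shallow open tray fixed to the counter, 150 mm along its x, 160 mm along its y, 18 mm high, walls and floor 5 mm thick. Origin: centre of its underside. Three more slugs stand in a row along y in its far half, centred at x = +42 mm, y = -50, 0 and +50 mm; the near half (x below 0) is empty.
- spare0_c (a point): Centre of one of the three slugs already in the tray (34 x 34 x 26 mm).
- spare1_c (a point): Centre of the second slug already in the tray.
- spare2_c (a point): Centre of the third slug already in the tray.
- gland: Bronze gland follower behind the tray: an oval flange 88 x 46 mm with a collar, 42 mm high. Origin: centre of its underside.
- feeler: Feeler gauge set folded in its case, 100 x 22 x 13 mm, lying in front of the tray. Origin: centre of its underside.
- calipers: Stainless calipers, 230 mm long, lying flat at the back of the counter, up to 11 mm high. Origin: centre of the underside.
- wrench: Wrench, 180 mm long, lying at the left. Origin: centre of its underside.
- can: Can with a yellow label, 60 mm across, 95 mm high, at the right. Origin: centre of its underside.
Mind the look-alikes: they are no part of the job. There is more than one size of the sensor; the one meant has the size given above. What is shaped like the readout but purple is not meant.

How it is judged:
By the outcome, as a careful person would: the job done as asked, in the order asked, and still so for the second after the job is handed in, with the robot touching nothing.
It also fails if it takes over 72 s, if anything falls off the work surface, if the arm or the gripper's body presses on something with over 40 N, if the wrist force passes 120 N, or if a joint passes its speed limit or range.

### The arm

A 7-joint arm with a two-finger parallel gripper is mounted at the origin on the work surface. World frame = base frame: x ahead of the robot, y to its left, z up, the work surface at z = 0. Lengths are in mm, angles in rad, forces in N, time in s.
With the tool pointing down it reaches from about 425 to 800 mm from the base axis. Payload 8.3 kg.
Tool frame: the origin (TCP) lies at the very end of the fingers, on their centre line; the grasp point (between the pads) lies 19 mm behind it; z points along the fingers, y is the line along which they close (so a half turn about z gives the same grasp; the last joint's range is limited). The gripper opens to 85 mm and grips with 20 to 120 N. Pads are 22 mm wide; open, the fingers measure 114 mm over their backs; the gripper's body (76 mm by 85 mm) begins 54 mm behind the grasp point. The pads swing forward as they close: fully open they stand 13 mm farther back than shut.
Start: joints at [-1.385, 0.383, 0.016, 1.37, -0.006, 1.388, -0.046], TCP at [153.849, 605.75, 231.279] pointing down, gripper open.
Joint ranges: [-2.95, 2.95], [-0.25, 2.06], [-1.52, 1.56], [0.18, 2.33], [-1.44, 4.58], [0.02, 2.06], [-3.01, 3.01]. Speed limits (rad/s): [2.39, 2.39, 3.01, 3.01, 3.14, 3.14, 3.14].

### API

Orientations are given as a rotation vector (axis times angle).
In Python, from station import manip gives the robot as it stands. The module is installed in compiled form; this text tells all that it offers.
- The arm moves only by the tool apply_moves, never from a script. Its argument "steps" is a list of rows, each an object of numbers: "claw": the gripper command: -1 is fully open, 1 is shut, values between are in proportion; "tx", "ty", "tz": the shift along the tool's x, y, z in m; "roll": the turn about the tool's z in rad. A call has 1 to 12 rows; each row shifts and turns the commanded pose from where the row before left it, along the tool's axes as they then stand; what a row does not reach is not made up. A row lasts 1/8 s, in which the tool goes at most 62.5 mm and 10.7 degrees, less where a joint would pass 70% of its speed; a pose out of reach is approached as far as the arm can. A call with a gripper value outside its range is refused whole. The fingers move at their own pace and stop on an object; the grip force is fixed at half the most. Time passes only in rows, so rows that do not move let the fingers close. It gives the time, the measured TCP pose, the force, the opening and the grip force at its end, in the units of the state.
- manip.observe(): the state, without advancing time (a new reading comes with each control period).
- manip.read_camera(name): name is "side" or "top"; returns the picture (420x560x3 uint8, blue, green, red); there is no depth.
- manip.get_calibration(name): a dict with "camera_matrix" (3x3 intrinsics, pixels), "R" (3x3) and "t" (3): a world point X has camera coordinates R X + t. Camera axes: x right, y down, z forward; pixel columns grow to the right and rows downward; lengths in mm; the calibration is good to about 2 mm. A picture is of the moment at which its call begins. get_calibration takes no time and is no camera call.
- manip.close_job(): hands the job in; it is judged then, once.
The state is a dict: "t": time; "joint_pos": joint angles; "joint_velocities": joint speeds; "tau": joint torques, N m; "eef_pos": TCP position; "tool_rot": TCP orientation; "wrist_force": force on the tool from outside, world axes, zero at the start; "moment": the same for the moment, N m; "gripper_width": opening from 0.0 (shut) to 1.0 (fully open); "finger_force": force on a finger pad.
Only numpy, scipy, OpenCV 4.12 (cv2) and the standard library are available. Lean on these libraries where they do the work, as an engineer would, in place of code of your own. Each camera call takes 0.05 s, during which the arm holds its last target. There are 200 camera calls.

## Working session

There is one attempt and no reset: what is moved stays moved. The work goes in short steps, Python scripts to look and compute and a tool call to move; the robot and the scene stay as the last step left them, time stands still between calls to the robot, and variables do not carry over. Pictures are saved under pics/ and viewed, at most 10 in all, crops included, and the job is handed in when it is done.

Besides the shell and the picture viewer there is one more tool, called as name(argument=value, ...), one argument or row to a line, values as JSON. apply_moves: Moves the arm, as the interface text tells. Its arguments: {"type":"object","properties":{"steps":{"type":"array","items":{"type":"object","properties":{"claw":{"type":"number"},"tx":{"type":"number"},"ty":{"type":"number"},"tz":{"type":"number"},"roll":{"type":"number"}}}}},"required":["steps"]}

```bash
mkdir -p pics; python3 - <<'E'
from station import manip
import cv2
for n in("top","side"):
    cv2.imwrite(f"pics/{n}0.png",manip.read_camera(n))
    c=manip.get_calibration(n);print(n,c)
print(manip.observe())
E
```

```text
top {'camera_matrix': array([[426.27553131,   0.        , 281.92477467],
       [  0.        , 426.27553131, 213.40447443],
       [  0.        ,   0.        ,   1.        ]]), 'R': array([[ 8.36423832e-04, -9.99993290e-01,  3.56663479e-03],
       [-9.84558647e-01, -1.44785412e-03, -1.75049065e-01],
       [ 1.75053055e-01, -3.36514591e-03, -9.84553251e-01]]), 't': array([  46.23130245,  510.62641097, 1222.27699595])}
side {'camera_matrix': array([[498.37483181,   0.        , 287.80822503],
       [  0.        , 498.37483181, 211.38958593],
       [  0.        ,   0.        ,   1.        ]]), 'R': array([[-0.95954709, -0.28127163,  0.01247611],
       [-0.21643989,  0.7085862 , -0.67160954],
       [ 0.18006431, -0.6471413 , -0.74080023]]), 't': array([ 517.51176482,  118.59532446, 1667.41420652])}
{'t': 0.1, 'joint_pos': array([-1.38491135,  0.3842226 ,  0.01637029,  1.37103512, -0.00631445,
        1.3881848 , -0.04646224]), 'joint_velocities': array([ 3.29234352e-04, -3.93666322e-03, -2.12404902e-03, -3.74153758e-03,
       -5.11384858e-04,  3.19288388e-05,  7.73280817e-04]), 'tau': array([ 3.56117227e-03, -6.29130363e+01,  8.47510099e-01, -3.72757244e+01,
        1.66803872e-02,  1.03109641e-02,  1.14195944e-05]), 'eef_pos': array([153.73743275, 605.33839453, 230.34241465]), 'tool_rot': array([-3.89596572e-01, -3.11712752e+00,  2.80961893e-03]), 'wrist_force': array([-0.58509089,  0.04511104, -0.16655113]), 'moment': array([-0.00892631, -0.03104276,  0.01431233]), 'finger_force': 0.0, 'gripper_width': 1.0032159980559971}
```

View pics/top0.png

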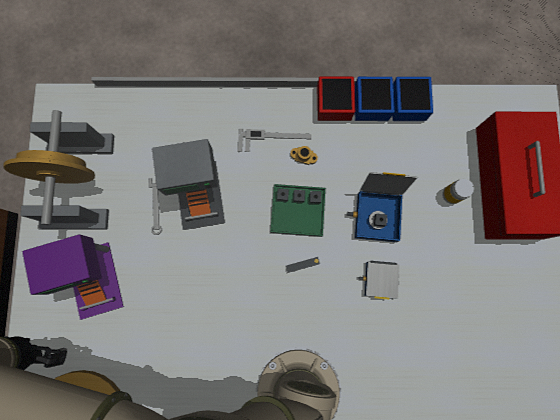

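View pics/side0.png

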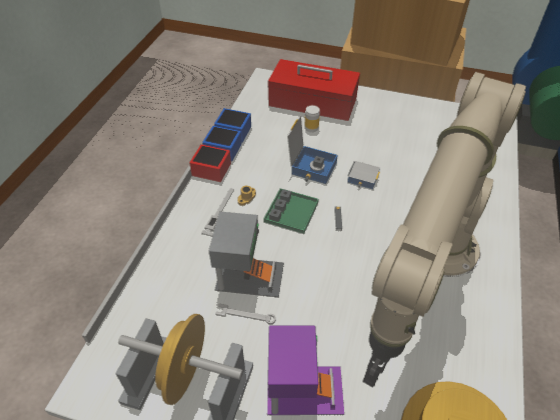

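Top view: the sensor with the slug and open flap is at (380,215), and a smaller shut look-alike is at (381,280). The first fits, as it is the larger and has an open flap and a slug on its pan. The grey readout is at (185,170); the purple one at (70,265) is not meant. The tray is at (298,210). I'll confirm these in an enlarged crop.

```bash
python3 - <<'E'
import cv2,numpy as np
t=cv2.imread("pics/top0.png");s=cv2.imread("pics/side0.png")
def c(im,x,y,w,h,k):return cv2.resize(im[y:y+h,x:x+w],None,fx=k,fy=k,interpolation=cv2.INTER_CUBIC)
a=np.hstack([c(t,260,165,160,120,2.5),c(t,140,130,100,75,4)])  #400x300 each
b=np.hstack([c(s,260,115,120,90,3.3333),c(s,200,205,100,75,4)])
cv2.imwrite("pics/crop0.png",np.vstack([a,b]))
E
```

```text
(no output)
```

View pics/crop0.png

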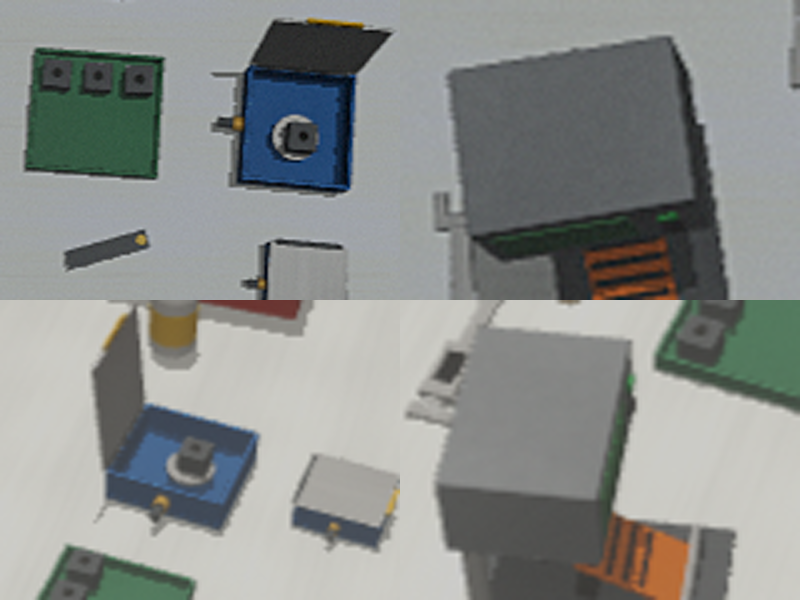

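The crop confirms it. The large blue well with its flap open and the slug on its pan is the sensor meant; the shut box in front of it is smaller. The grey readout has the orange treadle. Next I'll fit poses from the corner pixels and enlarge the slug.

```bash
cat > h.py <<'E'
import numpy as np,cv2
from station import manip
from scipy.optimize import least_squares
from scipy.spatial.transform import Rotation as Rot
C={n:manip.get_calibration(n) for n in("top","side")}
def proj(n,X):
    c=C[n];p=cv2.projectPoints(np.asarray(X,float).reshape(-1,1,3),cv2.Rodrigues(c["R"])[0],c["t"],c["camera_matrix"],None)[0];return p[:,0]
def unc(p,x0,y0,k,ox=0,oy=0): return (np.asarray(p,float)-[ox,oy]+.5)/k-.5+[x0,y0]
def world(p,L):
    x,y,a=p[:3];L=np.asarray(L,float);c,s=np.cos(a),np.sin(a)
    return np.c_[x+c*L[:,0]-s*L[:,1],y+s*L[:,0]+c*L[:,1],L[:,2]]
def fit(obs,p0):
    r=lambda p:np.concatenate([(proj(n,world(p,L))-px).ravel() for n,L,px in obs])
    f=least_squares(r,p0,loss="soft_l1",x_scale=[100,100,.3]);return f.x,f.fun
def rect(x0,x1,y,z): return [[x1,y,z],[x1,-y,z],[x0,-y,z],[x0,y,z]] # far-left,far-right,near-right,near-left
E
python3 - <<'E'
from h import *
np.set_printoptions(precision=2,suppress=True)
R=rect(-70,70,65,40)
S=fit([("top",R,unc([(245,70),(355,75),(350,188),(237,182)],260,165,2.5)),("side",R,unc([(107,470),(147,405),(258,433),(223,500)],260,115,10/3,0,300))],[500,-200,0]);print("sensor",*S)
T=rect(-75,75,80,18)
print("tray",*fit([("top",T,unc([(37,48),(164,57),(157,178),(26,168)],260,165,2.5))],[500,0,0]))
B=rect(50,165,75,215)
print("readout",*fit([("top",B,unc([(448,72),(672,37),(693,200),(470,235)],140,130,4,400,0)),("side",B,unc([(440,487),(475,327),(632,340),(603,500)],200,205,4,400,300))],[500,300,0]))
t=cv2.imread("pics/top0.png");s=cv2.imread("pics/side0.png")
p=S[0]
# pan circle overlay check & crop
k=10
def c(im,x,y,w,h):return cv2.resize(im[y:y+h,x:x+w],None,fx=k,fy=k,interpolation=cv2.INTER_CUBIC)
a=np.linspace(0,6.28,40)
a1=c(t,360,200,40,36);b1=c(s,298,142,40,36)
for im,n,x,y in((a1,"top",360,200),(b1,"side",298,142)):
    q=proj(n,world(p,np.c_[-10+28*np.cos(a),28*np.sin(a),22+0*a]))
    cv2.polylines(im,[(((q-[x,y])+.5)*k-.5).astype(np.int32)],True,(0,255,0),1)
cv2.imwrite("pics/slug.png",np.hstack([a1,b1]))
E
```

```text
sensor [ 504.81 -242.71   -0.08] [ 0.63 -1.49 -0.26 -0.08  0.27  0.86  1.52 -0.26 -0.37  1.89 -0.64  0.25
  0.44  0.68  0.54  2.49]
tray [527.36  -2.44  -0.08] [-0.66 -0.23  0.47  0.09  0.36  0.08 -0.23  0.03]
readout [506.44 288.18   0.18] [-0.28  0.33  0.02 -0.64  1.42  0.06 -0.1   1.41 -1.2  -0.02  0.67 -0.1
 -0.02 -0.05 -0.61  0.47]
```

View pics/slug.png

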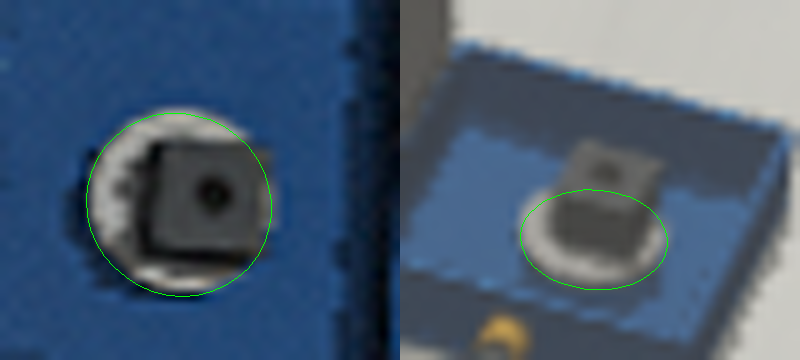

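The pan overlay agrees with the picture. The slug's top face is centred at about crop (213,196) in the top view, a little to the right of the pan centre and nearly square to the sensor. Now I'll work out the moves.

```bash
cat >> h.py <<'E'
def ray(n,px,z):
    c=C[n];d=c["R"].T@np.linalg.inv(c["camera_matrix"])@[*px,1];o=-c["R"].T@c["t"];return o+d*(z-o[2])/d[2]
S=(504.8,-242.7,-.08);T=(527.4,-2.4,-.08);B=(506.4,288.2,.18)
def W(p,x,y,z=0): return world(p,[[x,y,z]])[0]
def plan(*tg):
    """targets (x,y,z); prints total tx,ty,tz (m) from current measured pose, leg by leg"""
    s=manip.observe();R=Rot.from_rotvec(s["tool_rot"]).as_matrix();p=s["eef_pos"]
    print("t %.2f tcp"%s["t"],p.round(1),"yaw of tool y vs +y %.3f"%np.arctan2(-R[0,1],R[1,1]),"tilt",R[:,2].round(3),"F",s["wrist_force"].round(1),"w %.3f ff %.1f"%(s["gripper_width"],s["finger_force"]),"q",s["joint_pos"].round(2))
    for q in tg:
        q=np.asarray(q,float);d=R.T@(q-p)/1000;print(" to",q.round(1),"d",d.round(4),"len %.3f"%np.linalg.norm(d));p=q
E
python3 - <<'E'
from h import *
pt=unc((213,197),360,200,10); a=ray("top",pt,48)
ps=unc((210,172),298,142,10); b=ray("side",ps,48)
print(a,b,"pan",W(S,-10,0,22))
print("hinge",W(S,70,0,41),"tray",W(T,-35,0,5),"pad",W(B,60,0,50))
plan((154,605,310),(400,450,310),(520,0,310),(495,-250,200))
E
```

```text
[ 492.88356413 -246.08719031   48.        ] [ 492.76941374 -252.15122041   48.        ] pan [ 494.83198294 -241.90085306   22.        ]
hinge [ 574.57611944 -248.29402858   41.        ] tray [4.92511940e+02 3.97014289e-01 5.00000000e+00] pad [565.43062157 298.94177441  50.        ]
t 0.10 tcp [153.7 605.3 230.3] yaw of tool y vs +y -0.249 tilt [-0.    -0.002 -1.   ] F [-0.6  0.  -0.2] w 1.003 ff 0.0 q [-1.38  0.38  0.02  1.37 -0.01  1.39 -0.05]
 to [154. 605. 310.] d [-0.0003 -0.0004 -0.0797] len 0.080
 to [400. 450. 310.] d [-2.766e-01 -8.970e-02  2.000e-04] len 0.291
 to [520.   0. 310.] d [-0.2271 -0.4066  0.0007] len 0.466
 to [ 495. -250.  200.] d [-0.0373 -0.2483  0.1104] len 0.274
```

apply_moves(
  steps=[
    {"tz":-0.04,"claw":-0.4},
    {"tz":-0.04,"claw":-0.4},
    {"tx":-0.046,"ty":-0.015,"claw":-0.4},
    {"tx":-0.046,"ty":-0.015,"claw":-0.4},
    {"tx":-0.046,"ty":-0.015,"claw":-0.4},
    {"tx":-0.046,"ty":-0.015,"claw":-0.4},
    {"tx":-0.046,"ty":-0.015,"claw":-0.4},
    {"tx":-0.046,"ty":-0.015,"claw":-0.4},
    {"tx":-0.025,"ty":-0.045,"claw":-0.4},
    {"tx":-0.025,"ty":-0.045,"claw":-0.4},
    {"tx":-0.025,"ty":-0.045,"claw":-0.4},
    {"tx":-0.025,"ty":-0.045,"claw":-0.4},
  ],
)

```text
$.steps[0]: bad value
```

apply_moves(
  steps=[
    {"tx":-0.025,"ty":-0.045,"claw":-0.4},
    {"tx":-0.025,"ty":-0.045,"claw":-0.4},
    {"tx":-0.025,"ty":-0.045,"claw":-0.4},
    {"tx":-0.025,"ty":-0.045,"claw":-0.4},
    {"tx":-0.025,"ty":-0.045,"claw":-0.4},
    {"tx":-0.006,"ty":-0.042,"tz":0.01,"claw":-0.4},
    {"tx":-0.006,"ty":-0.042,"tz":0.01,"claw":-0.4},
    {"tx":-0.006,"ty":-0.042,"tz":0.01,"claw":-0.4},
    {"tx":-0.006,"ty":-0.042,"tz":0.01,"claw":-0.4},
    {"tx":-0.006,"ty":-0.042,"tz":0.01,"claw":-0.4},
    {"tx":-0.006,"ty":-0.042,"tz":0.01,"claw":-0.4},
    {"roll":-0.17,"claw":-0.4},
  ],
)

```text
$.steps[0]: bad value
```

```bash
python3 -c "
from h import *
plan((492.8,-249,120),(492.8,-249,27))"
```

```text
t 0.10 tcp [153.7 605.3 230.3] yaw of tool y vs +y -0.249 tilt [-0.    -0.002 -1.   ] F [-0.6  0.  -0.2] w 1.003 ff 0.0 q [-1.38  0.38  0.02  1.37 -0.01  1.39 -0.05]
 to [ 492.8 -249.   120. ] d [-0.5389 -0.7444  0.1117] len 0.926
 to [ 492.8 -249.    27. ] d [0.     0.0002 0.093 ] len 0.093
```

apply_moves(
  steps=[
    {"tx":0,"ty":0,"tz":-0.04,"roll":0,"claw":-0.4},
    {"tx":0,"ty":0,"tz":-0.04,"roll":0,"claw":-0.4},
    {"tx":-0.046,"ty":-0.015,"tz":0,"roll":0,"claw":-0.4},
    {"tx":-0.046,"ty":-0.015,"tz":0,"roll":0,"claw":-0.4},
    {"tx":-0.046,"ty":-0.015,"tz":0,"roll":0,"claw":-0.4},
    {"tx":-0.046,"ty":-0.015,"tz":0,"roll":0,"claw":-0.4},
    {"tx":-0.046,"ty":-0.015,"tz":0,"roll":0,"claw":-0.4},
    {"tx":-0.046,"ty":-0.015,"tz":0,"roll":0,"claw":-0.4},
    {"tx":-0.025,"ty":-0.045,"tz":0,"roll":0,"claw":-0.4},
    {"tx":-0.025,"ty":-0.045,"tz":0,"roll":0,"claw":-0.4},
    {"tx":-0.025,"ty":-0.045,"tz":0,"roll":0,"claw":-0.4},
    {"tx":-0.025,"ty":-0.045,"tz":0,"roll":0,"claw":-0.4},
  ],
)

```text
t: 1.6
eef_pos: [451.9, 249.7, 310.9]
tool_rot: [-0.39, -3.117, 0.001]
wrist_force: [1.3, 0.4, 0.1]
gripper_width: 0.698
finger_force: 0.0
```

apply_moves(
  steps=[
    {"tx":-0.025,"ty":-0.045,"tz":0,"roll":0,"claw":-0.4},
    {"tx":-0.025,"ty":-0.045,"tz":0,"roll":0,"claw":-0.4},
    {"tx":-0.025,"ty":-0.045,"tz":0,"roll":0,"claw":-0.4},
    {"tx":-0.025,"ty":-0.045,"tz":0,"roll":0,"claw":-0.4},
    {"tx":-0.025,"ty":-0.045,"tz":0,"roll":0,"claw":-0.4},
    {"tx":-0.006,"ty":-0.042,"tz":0.01,"roll":0,"claw":-0.4},
    {"tx":-0.006,"ty":-0.042,"tz":0.01,"roll":0,"claw":-0.4},
    {"tx":-0.006,"ty":-0.042,"tz":0.01,"roll":0,"claw":-0.4},
    {"tx":-0.006,"ty":-0.042,"tz":0.01,"roll":0,"claw":-0.4},
    {"tx":-0.006,"ty":-0.042,"tz":0.01,"roll":0,"claw":-0.4},
    {"tx":-0.006,"ty":-0.042,"tz":0.01,"roll":0,"claw":-0.4},
    {"tx":0,"ty":0,"tz":0,"roll":-0.17,"claw":-0.4},
  ],
)

```text
t: 3.1
eef_pos: [488.1, -254.3, 250.1]
tool_rot: [-0.129, -3.136, 0.002]
wrist_force: [-0.4, 0.3, -0.6]
gripper_width: 0.704
finger_force: 0.0
```

```bash
python3 -c "
from h import *
plan((492.8,-249,120),(492.8,-249,27))"
```

```text
t 3.10 tcp [ 488.1 -254.3  250.1] yaw of tool y vs +y -0.082 tilt [-0.003 -0.001 -1.   ] F [-0.4  0.3 -0.6] w 0.704 ff 0.0 q [-0.13  0.24  0.67  1.57 -0.15  1.38  2.04]
 to [ 492.8 -249.   120. ] d [-0.0046  0.0059  0.1301] len 0.130
 to [ 492.8 -249.    27. ] d [-0.0003  0.0001  0.093 ] len 0.093
```

apply_moves(
  steps=[
    {"tx":-0.0046,"ty":0.006,"tz":0.045,"roll":0,"claw":-0.4},
    {"tx":0,"ty":0,"tz":0.045,"roll":0,"claw":-0.4},
    {"tx":0,"ty":0,"tz":0.045,"roll":0,"claw":-0.4},
    {"tx":0,"ty":0,"tz":0.03,"roll":0,"claw":-0.4},
    {"tx":0,"ty":0,"tz":0.02,"roll":0,"claw":-0.4},
    {"tx":0,"ty":0,"tz":0,"roll":0,"claw":-0.4},
  ],
)

```text
t: 3.85
eef_pos: [494.1, -244.2, 64.6]
tool_rot: [-0.123, -3.135, -0.001]
wrist_force: [-0.1, 0.6, -1.0]
gripper_width: 0.701
finger_force: 0.0
```

```bash
python3 -c "
from h import *
plan((492.8,-249,27))
a=manip.read_camera('side')[110:230,230:390];b=manip.read_camera('top')[165:285,320:430]
cv2.imwrite('pics/g1.png',np.hstack([cv2.resize(a,(533,400),interpolation=2),cv2.resize(b,(267,291),interpolation=2)[:,:267].copy() if 0 else cv2.resize(b,(267,400),interpolation=2)]))"
```

```text
t 3.85 tcp [ 494.1 -244.2   64.6] yaw of tool y vs +y -0.079 tilt [-0.004  0.001 -1.   ] F [-0.1  0.6 -1. ] w 0.701 ff 0.0 q [-0.08  0.42  0.6   1.8  -0.28  1.01  2.12]
 to [ 492.8 -249.    27. ] d [ 0.0007 -0.0049  0.0376] len 0.038
```

View pics/g1.png

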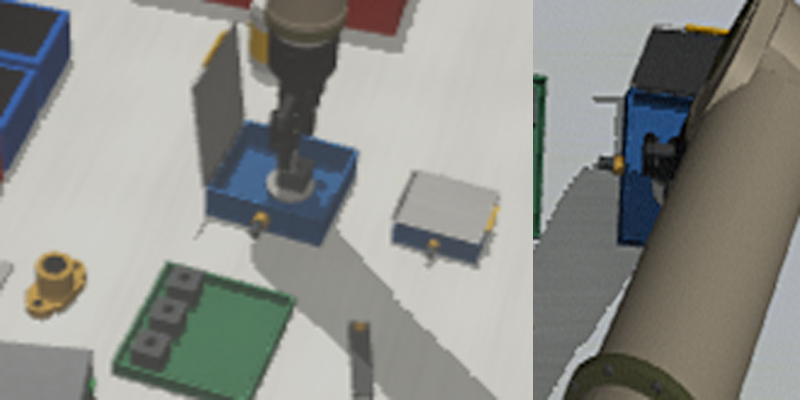

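The side view shows the gripper straddling the slug, at crop (295,175), clear of the walls. I'll go down and grip.

apply_moves(
  steps=[
    {"tx":0.0007,"ty":-0.005,"tz":0,"roll":0,"claw":-0.4},
    {"tx":0,"ty":0,"tz":0.019,"roll":0,"claw":-0.4},
    {"tx":0,"ty":0,"tz":0.018,"roll":0,"claw":-0.4},
    {"tx":0,"ty":0,"tz":0,"roll":0,"claw":-0.4},
    {"tx":0,"ty":0,"tz":0,"roll":0,"claw":-0.4},
  ],
)

```text
t: 4.58
eef_pos: [494.3, -249.8, 29.1]
tool_rot: [-0.124, -3.139, 0.0]
wrist_force: [-0.2, -0.4, 0.7]
gripper_width: 0.702
finger_force: 0.0
```

```bash
python3 -c "
from h import *
plan((492.8,-249,27))"
```

```text
t 4.58 tcp [ 494.3 -249.8   29.1] yaw of tool y vs +y -0.079 tilt [-0.001 -0.    -1.   ] F [-0.2 -0.4  0.7] w 0.702 ff 0.0 q [-0.05  0.47  0.58  1.82 -0.32  0.94  2.16]
 to [ 492.8 -249.    27. ] d [0.0015 0.0007 0.0021] len 0.003
```

apply_moves(
  steps=[
    {"tx":0.001,"ty":0,"tz":0.001,"roll":0,"claw":0.1},
    {"tx":0,"ty":0,"tz":0,"roll":0,"claw":0.5},
    {"tx":0,"ty":0,"tz":0,"roll":0,"claw":1},
    {"tx":0,"ty":0,"tz":0,"roll":0,"claw":1},
    {"tx":0,"ty":0,"tz":0,"roll":0,"claw":1},
    {"tx":0,"ty":0,"tz":0,"roll":0,"claw":1},
    {"tx":0,"ty":0,"tz":0,"roll":0,"claw":1},
  ],
)

```text
t: 5.45
eef_pos: [493.8, -249.8, 28.9]
tool_rot: [0.124, 3.138, -0.0]
wrist_force: [-0.3, 0.5, 5.9]
gripper_width: 0.381
finger_force: 61.1
```

apply_moves(
  steps=[
    {"tx":0,"ty":0,"tz":-0.02,"roll":0,"claw":1},
    {"tx":0,"ty":0,"tz":-0.03,"roll":0,"claw":1},
    {"tx":0,"ty":0,"tz":-0.04,"roll":0,"claw":1},
    {"tx":0,"ty":0.02,"tz":-0.02,"roll":0,"claw":1},
    {"tx":0,"ty":0.03,"tz":0,"roll":0,"claw":1},
    {"tx":0.004,"ty":0.04,"tz":0,"roll":0,"claw":1},
    {"tx":0.004,"ty":0.04,"tz":0,"roll":0,"claw":1},
    {"tx":0.004,"ty":0.04,"tz":0,"roll":0,"claw":1},
    {"tx":0.004,"ty":0.04,"tz":0,"roll":0,"claw":1},
    {"tx":0,"ty":0.03,"tz":0,"roll":0,"claw":1},
    {"tx":0,"ty":0,"tz":0,"roll":0,"claw":1},
  ],
)

```text
t: 6.82
eef_pos: [495.9, -6.1, 137.6]
tool_rot: [-0.116, -3.138, -0.001]
wrist_force: [0.0, -0.3, -3.8]
gripper_width: 0.384
finger_force: 60.2
```

```bash
python3 -c "
from h import *
plan((492.5,0,60),(492.5,0,13))
a=manip.read_camera('side')[140:260,230:390]
cv2.imwrite('pics/g2.png',cv2.resize(a,None,fx=4,fy=4,interpolation=2))"
```

```text
t 6.83 tcp [495.9  -6.1 137.6] yaw of tool y vs +y -0.074 tilt [-0.001  0.001 -1.   ] F [ 0.  -0.3 -3.8] w 0.384 ff 60.2 q [-0.51  0.19  0.52  1.87 -0.1   1.11  1.54]
 to [492.5   0.   60. ] d [0.0037 0.0058 0.0776] len 0.078
 to [492.5   0.   13. ] d [-0.0001 -0.      0.047 ] len 0.047
```

View pics/g2.png

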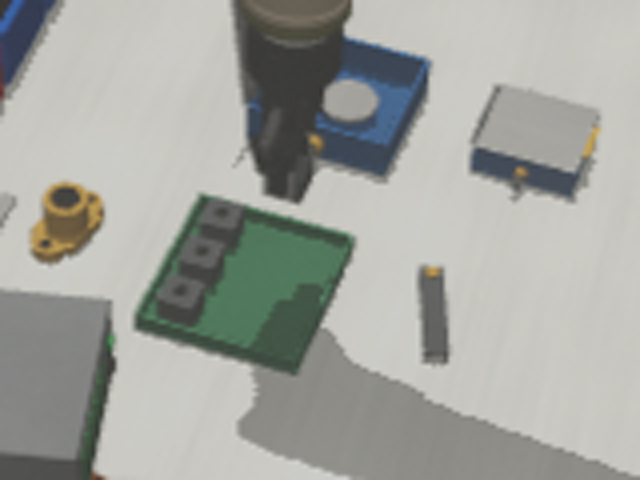

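The pan at crop (350,100) is empty and the slug is held: the wrist reads about -3.8 N in z. I'll lower it into the tray's empty near half.

apply_moves(
  steps=[
    {"tx":0.004,"ty":0.006,"tz":0.03,"roll":0,"claw":1},
    {"tx":0,"ty":0,"tz":0.04,"roll":0,"claw":1},
    {"tx":0,"ty":0,"tz":0.03,"roll":0,"claw":1},
    {"tx":0,"ty":0,"tz":0.015,"roll":0,"claw":1},
    {"tx":0,"ty":0,"tz":0.005,"roll":0,"claw":1},
    {"tx":0,"ty":0,"tz":0,"roll":0,"claw":1},
    {"tx":0,"ty":0,"tz":0,"roll":0,"claw":1},
  ],
)

```text
t: 7.75
eef_pos: [493.7, -2.9, 19.3]
tool_rot: [0.124, 3.137, 0.001]
wrist_force: [-0.9, -0.0, -3.1]
gripper_width: 0.38
finger_force: 60.1
```

```bash
python3 -c "
from h import *
plan((492.5,0,12))"
```

```text
t 7.75 tcp [493.7  -2.9  19.3] yaw of tool y vs +y -0.079 tilt [ 0.002  0.    -1.   ] F [-0.9 -0.  -3.1] w 0.380 ff 60.1 q [-0.47  0.35  0.48  1.98 -0.21  0.85  1.62]
 to [492.5   0.   12. ] d [0.0014 0.0028 0.0073] len 0.008
```

apply_moves(
  steps=[
    {"tx":0,"ty":0.001,"tz":0.004,"roll":0,"claw":1},
    {"tx":0,"ty":0,"tz":0.003,"roll":0,"claw":1},
    {"tx":0,"ty":0,"tz":0,"roll":0,"claw":1},
    {"tx":0,"ty":0,"tz":0,"roll":0,"claw":1},
  ],
)

```text
t: 8.25
eef_pos: [493.1, -1.6, 11.8]
tool_rot: [0.123, 3.139, 0.001]
wrist_force: [-1.9, -0.2, 5.9]
gripper_width: 0.385
finger_force: 61.2
```

apply_moves(
  steps=[
    {"tx":0,"ty":0,"tz":0,"roll":0,"claw":0},
    {"tx":0,"ty":0,"tz":0,"roll":0,"claw":-0.4},
    {"tx":0,"ty":0,"tz":0,"roll":0,"claw":-0.4},
    {"tx":0,"ty":0,"tz":0,"roll":0,"claw":-0.4},
    {"tx":0,"ty":0,"tz":-0.02,"roll":0,"claw":-0.4},
    {"tx":0,"ty":0,"tz":-0.04,"roll":0,"claw":-0.4},
    {"tx":0,"ty":0,"tz":-0.05,"roll":0,"claw":-0.4},
    {"tx":0,"ty":0,"tz":-0.05,"roll":0,"claw":0.2},
    {"tx":0,"ty":0,"tz":-0.05,"roll":0,"claw":1},
    {"tx":0,"ty":0,"tz":-0.05,"roll":0,"claw":1},
    {"tx":0,"ty":0,"tz":-0.04,"roll":0,"claw":1},
    {"tx":0,"ty":0,"tz":0,"roll":0,"claw":1},
  ],
)

```text
t: 9.75
eef_pos: [494.3, -2.1, 314.5]
tool_rot: [0.124, 3.133, 0.002]
wrist_force: [0.3, -0.1, -1.5]
gripper_width: 0.002
finger_force: 0.0
```

```bash
python3 -c "
from h import *
a=manip.read_camera('side')[140:260,230:390]
cv2.imwrite('pics/g3.png',cv2.resize(a,None,fx=4,fy=4,interpolation=2))
th=1.7
print(W(S,70,0,41))
plan((560,-20,300),W(S,150,0,300),W(S,130,0,135),W(S,70,0,135))"
```

```text
[ 574.57611944 -248.29402858   41.        ]
t 9.80 tcp [493.5  -2.  312.3] yaw of tool y vs +y -0.079 tilt [ 0.003  0.001 -1.   ] F [ 0.2  0.2 -0.2] w -0.002 ff 0.0 q [-0.56  0.06  0.53  1.6  -0.03  1.49  1.46]
 to [560. -20. 300.] d [-0.0677 -0.0128  0.0125] len 0.070
 to [ 654.3 -254.7  300. ] d [-1.125e-01 -2.265e-01  1.000e-04] len 0.253
 to [ 634.4 -253.1  135. ] d [ 2.040e-02 -1.000e-04  1.649e-01] len 0.166
 to [ 574.6 -248.3  135. ] d [ 0.06    0.0001 -0.0001] len 0.060
```

View pics/g3.png

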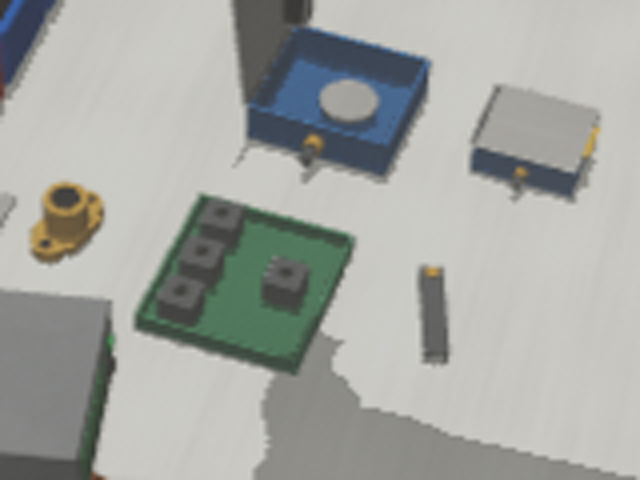

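The slug lies flat in the tray at crop (287,283), with its neighbours undisturbed. Now I'll go behind the flap with the fingers shut.

apply_moves(
  steps=[
    {"tx":-0.034,"ty":-0.006,"tz":0,"roll":0,"claw":1},
    {"tx":-0.034,"ty":-0.006,"tz":0,"roll":0,"claw":1},
    {"tx":-0.023,"ty":-0.045,"tz":0,"roll":0,"claw":1},
    {"tx":-0.023,"ty":-0.045,"tz":0,"roll":0,"claw":1},
    {"tx":-0.023,"ty":-0.045,"tz":0,"roll":0,"claw":1},
    {"tx":-0.023,"ty":-0.045,"tz":0,"roll":0,"claw":1},
    {"tx":-0.021,"ty":-0.046,"tz":0,"roll":0,"claw":1},
    {"tx":0,"ty":0,"tz":0,"roll":0,"claw":1},
    {"tx":0,"ty":0,"tz":0,"roll":0,"claw":1},
  ],
)

```text
t: 10.92
eef_pos: [654.3, -253.3, 309.5]
tool_rot: [-0.125, -3.137, -0.001]
wrist_force: [0.7, 1.1, 0.5]
gripper_width: -0.005
finger_force: 0.0
```

```bash
python3 -c "
from h import *
plan(W(S,150,0,300),W(S,145,0,140),W(S,70,0,140))"
```

```text
t 10.93 tcp [ 654.3 -253.3  309.5] yaw of tool y vs +y -0.079 tilt [-0.002  0.001 -1.   ] F [0.7 1.1 0.5] w -0.005 ff 0.0 q [-0.    0.61  0.64  0.97 -0.35  1.66  2.  ]
 to [ 654.3 -254.7  300. ] d [-0.0001 -0.0014  0.0095] len 0.010
 to [ 649.3 -254.3  140. ] d [ 4.6e-03 -1.0e-04  1.6e-01] len 0.160
 to [ 574.6 -248.3  140. ] d [0.075  0.     0.0002] len 0.075
```

apply_moves(
  steps=[
    {"tx":0.003,"ty":0,"tz":0.04,"roll":0,"claw":1},
    {"tx":0,"ty":0,"tz":0.04,"roll":0,"claw":1},
    {"tx":0,"ty":0,"tz":0.04,"roll":0,"claw":1},
    {"tx":0,"ty":0,"tz":0.035,"roll":0,"claw":1},
    {"tx":0,"ty":0,"tz":0.015,"roll":0,"claw":1},
    {"tx":0,"ty":0,"tz":0,"roll":0,"claw":1},
    {"tx":0,"ty":0,"tz":0,"roll":0,"claw":1},
  ],
)

```text
t: 11.8
eef_pos: [652.5, -253.2, 143.3]
tool_rot: [0.123, 3.137, -0.001]
wrist_force: [-0.2, 0.2, 0.7]
gripper_width: -0.001
finger_force: 0.0
```

```bash
python3 -c "
from h import *
plan(W(S,130,0,140),W(S,70,0,140))"
```

```text
t 11.80 tcp [ 652.5 -253.2  143.3] yaw of tool y vs +y -0.078 tilt [ 0.003 -0.001 -1.   ] F [-0.2  0.2  0.7] w -0.001 ff 0.0 q [-0.04  0.65  0.61  1.28 -0.37  1.32  2.05]
 to [ 634.4 -253.1  140. ] d [ 0.0181 -0.0013  0.0033] len 0.018
 to [ 574.6 -248.3  140. ] d [ 0.06    0.0001 -0.0002] len 0.060
```

apply_moves(
  steps=[
    {"tx":0.016,"ty":0,"tz":0.001,"roll":0,"claw":1},
    {"tx":0.016,"ty":0,"tz":0.001,"roll":0,"claw":1},
    {"tx":0.016,"ty":0,"tz":0,"roll":0,"claw":1},
    {"tx":0.015,"ty":0,"tz":0,"roll":0,"claw":1},
    {"tx":0.017,"ty":0,"tz":0.002,"roll":0,"claw":1},
    {"tx":0.017,"ty":0,"tz":0.003,"roll":0,"claw":1},
    {"tx":0.016,"ty":0,"tz":0.007,"roll":0,"claw":1},
    {"tx":0.015,"ty":0,"tz":0.009,"roll":0,"claw":1},
    {"tx":0,"ty":0,"tz":0,"roll":0,"claw":1},
  ],
)

```text
t: 12.92
eef_pos: [523.9, -243.6, 119.6]
tool_rot: [0.125, 3.137, 0.0]
wrist_force: [-0.1, -0.0, 0.1]
gripper_width: -0.001
finger_force: 0.0
```

```bash
python3 -c "
from h import *
plan(W(S,20,0,120),W(S,-4,0,94),W(S,-15,0,71),W(S,-19,0,45))
a=manip.read_camera('side')[90:210,230:390]
cv2.imwrite('pics/g4.png',cv2.resize(a,None,fx=4,fy=4,interpolation=2))"
```

```text
t 12.93 tcp [ 523.9 -243.6  119.6] yaw of tool y vs +y -0.080 tilt [ 0.002  0.    -1.   ] F [-0.1 -0.   0.1] w -0.001 ff 0.0 q [-0.13  0.41  0.65  1.68 -0.27  1.14  2.09]
 to [ 524.7 -244.3  120. ] d [-0.0009 -0.0007 -0.0004] len 0.001
 to [ 500.8 -242.4   94. ] d [0.024 0.    0.026] len 0.035
 to [ 489.8 -241.5   71. ] d [ 0.011 -0.     0.023] len 0.025
 to [ 485.9 -241.2   45. ] d [ 0.004 -0.     0.026] len 0.026
```

View pics/g4.png

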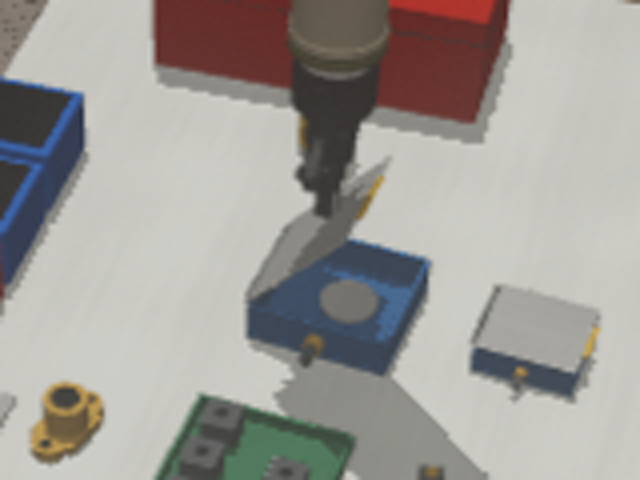

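The flap is swinging over, at about 50°, with the fingers behind it at crop (325,205). I'll keep following the arc down.

apply_moves(
  steps=[
    {"tx":0.012,"ty":0,"tz":0.013,"roll":0,"claw":1},
    {"tx":0.012,"ty":0,"tz":0.013,"roll":0,"claw":1},
    {"tx":0.006,"ty":0,"tz":0.011,"roll":0,"claw":1},
    {"tx":0.005,"ty":0,"tz":0.012,"roll":0,"claw":1},
    {"tx":0.003,"ty":0,"tz":0.012,"roll":0,"claw":1},
    {"tx":0.01,"ty":0,"tz":0.01,"roll":0,"claw":1},
    {"tx":0,"ty":0,"tz":0.002,"roll":0,"claw":1},
    {"tx":0,"ty":0,"tz":0,"roll":0,"claw":1},
  ],
)

```text
t: 13.98
eef_pos: [474.9, -239.3, 45.1]
tool_rot: [-0.125, -3.137, -0.001]
wrist_force: [-2.8, 1.1, 3.6]
gripper_width: -0.004
finger_force: 2.1
```

apply_moves(
  steps=[
    {"tx":0,"ty":0,"tz":0.002,"roll":0,"claw":1},
    {"tx":0,"ty":0,"tz":0.001,"roll":0,"claw":1},
    {"tx":0,"ty":0,"tz":0,"roll":0,"claw":1},
  ],
)

```text
t: 14.35
eef_pos: [475.1, -239.4, 44.7]
tool_rot: [-0.125, -3.139, -0.004]
wrist_force: [-15.4, 6.7, 37.2]
gripper_width: -0.003
finger_force: 18.9
```

The flap is firmly on its stop at 37 N. I'll lift off and travel to the readout, opening the gripper and turning it so that one finger leads under the box edge. Moves only allow roll, so the tool can't lean.

apply_moves(
  steps=[
    {"tx":0,"ty":0,"tz":-0.02,"roll":0,"claw":1},
    {"tx":0,"ty":0,"tz":-0.04,"roll":0,"claw":1},
    {"tx":0,"ty":0,"tz":-0.05,"roll":0,"claw":1},
    {"tx":0,"ty":0,"tz":-0.055,"roll":0,"claw":0},
    {"tx":0,"ty":0.01,"tz":-0.055,"roll":0,"claw":-1},
    {"tx":0,"ty":0.03,"tz":-0.05,"roll":0,"claw":-1},
    {"tx":0,"ty":0.05,"tz":0,"roll":0,"claw":-1},
    {"tx":0,"ty":0.05,"tz":0,"roll":0,"claw":-1},
    {"tx":0,"ty":0.05,"tz":0,"roll":0,"claw":-1},
    {"tx":0,"ty":0.05,"tz":0,"roll":0,"claw":-1},
    {"tx":0,"ty":0.05,"tz":0,"roll":0,"claw":-1},
    {"tx":0,"ty":0.05,"tz":0,"roll":0,"claw":-1},
  ],
)

```text
t: 15.85
eef_pos: [502.5, 101.0, 312.0]
tool_rot: [-0.124, -3.139, 0.0]
wrist_force: [0.5, -0.4, 0.1]
gripper_width: 0.999
finger_force: 0.0
```

```bash
python3 -c "
from h import *
plan(W(B,0,0,310))"
```

```text
t 15.85 tcp [502.5 101.  312. ] yaw of tool y vs +y -0.079 tilt [-0.001  0.    -1.   ] F [ 0.5 -0.4  0.1] w 0.999 ff 0.0 q [-0.65  0.11  0.43  1.55 -0.05  1.5   1.28]
 to [506.4 288.2 310. ] d [0.0109 0.1869 0.002 ] len 0.187
```

apply_moves(
  steps=[
    {"tx":0.006,"ty":0.05,"tz":0,"roll":0,"claw":-1},
    {"tx":0.006,"ty":0.05,"tz":0,"roll":0,"claw":-1},
    {"tx":0.003,"ty":0.05,"tz":0,"roll":0,"claw":-1},
    {"tx":0,"ty":0.035,"tz":0,"roll":0,"claw":-1},
    {"tx":0,"ty":0,"tz":0,"roll":0.164,"claw":-1},
    {"tx":0,"ty":0,"tz":0,"roll":0.164,"claw":-1},
    {"tx":0,"ty":0,"tz":0,"roll":0.164,"claw":-1},
    {"tx":0,"ty":0,"tz":0,"roll":0.164,"claw":-1},
    {"tx":0,"ty":0,"tz":0,"roll":0.164,"claw":-1},
    {"tx":0,"ty":0,"tz":0,"roll":0.164,"claw":-1},
    {"tx":0,"ty":0,"tz":0,"roll":0.164,"claw":-1},
    {"tx":0,"ty":0,"tz":0,"roll":0.164,"claw":-1},
  ],
)

```text
t: 17.35
eef_pos: [502.3, 284.9, 311.7]
tool_rot: [-2.019, -2.406, 0.002]
wrist_force: [0.1, 0.8, 0.3]
gripper_width: 0.995
finger_force: 0.0
```

```bash
python3 -c "
from h import *
plan(W(B,-20,0,310),W(B,-20,0,110),W(B,0,0,110))
a=manip.read_camera('side')[110:310,190:400];b=manip.read_camera('top')[100:300,140:200+210]
cv2.imwrite('pics/g5.png',np.hstack([cv2.resize(a,(400,381),interpolation=2),cv2.resize(b,(400,296),interpolation=2).copy() if 0 else cv2.copyMakeBorder(cv2.resize(b,(400,296),interpolation=2),0,85,0,0,0)]))"
```

```text
t 17.35 tcp [502.3 284.9 311.7] yaw of tool y vs +y -1.396 tilt [-0.001 -0.001 -1.   ] F [0.1 0.8 0.3] w 0.995 ff 0.0 q [-0.95  0.27  0.48  1.38 -0.12  1.53 -0.3 ]
 to [486.7 284.6 310. ] d [ 0.0025 -0.0154  0.0017] len 0.016
 to [486.7 284.6 110. ] d [1.e-04 2.e-04 2.e-01] len 0.200
 to [506.4 288.2 110. ] d [ 0.0001  0.02   -0.    ] len 0.020
```

View pics/g5.png

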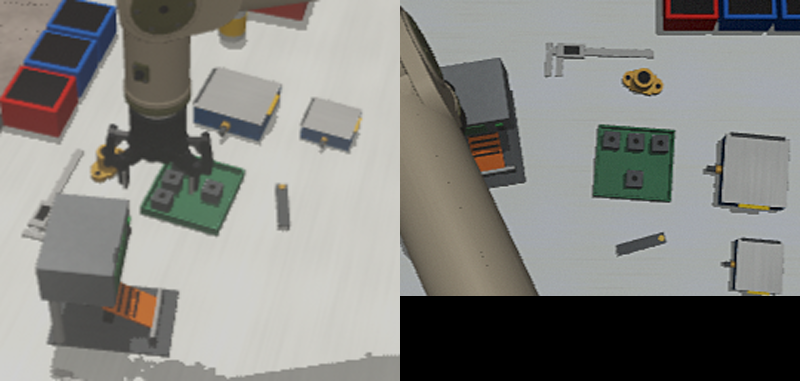

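Pictures: the flap is shut, at (758,165) in the right half, and the slug is in the tray at (633,180). In the left half the open gripper's knuckles flare beyond the body. So I'll come down in front of the box at x≈-26 local and press with the leading finger at about x≈25-30 on the treadle, which should take about 25 N.

apply_moves(
  steps=[
    {"tx":0.0025,"ty":-0.0215,"tz":0.002,"roll":0,"claw":-1},
    {"tx":0,"ty":0,"tz":0.045,"roll":0,"claw":-1},
    {"tx":0,"ty":0,"tz":0.045,"roll":0,"claw":-1},
    {"tx":0,"ty":0,"tz":0.045,"roll":0,"claw":-1},
    {"tx":0,"ty":0,"tz":0.045,"roll":0,"claw":-1},
    {"tx":0,"ty":0,"tz":0.035,"roll":0,"claw":-1},
    {"tx":0,"ty":0,"tz":0.015,"roll":0,"claw":-1},
    {"tx":0,"ty":0,"tz":0,"roll":0,"claw":-1},
    {"tx":0,"ty":0,"tz":0,"roll":0,"claw":-1},
  ],
)

```text
t: 18.58
eef_pos: [481.9, 284.3, 81.8]
tool_rot: [2.012, 2.412, 0.004]
wrist_force: [-0.6, -0.1, 0.2]
gripper_width: 0.997
finger_force: 0.0
```

```bash
python3 -c "
from h import *
plan(W(B,-26,0,60),W(B,-26,0,40))"
```

```text
t 18.57 tcp [481.9 284.3  81.8] yaw of tool y vs +y -1.390 tilt [ 0.002  0.001 -1.   ] F [-0.6 -0.1  0.2] w 0.997 ff 0.0 q [-0.94  0.38  0.44  1.76 -0.19  1.03 -0.26]
 to [480.8 283.5  60. ] d [-0.0006 -0.0012  0.0218] len 0.022
 to [480.8 283.5  40. ] d [-0.   -0.    0.02] len 0.020
```

apply_moves(
  steps=[
    {"tx":0,"ty":-0.001,"tz":0.02,"roll":0,"claw":-1},
    {"tx":0,"ty":0,"tz":0.01,"roll":0,"claw":-1},
    {"tx":0,"ty":0,"tz":0.005,"roll":0,"claw":-1},
    {"tx":0,"ty":0,"tz":0,"roll":0,"claw":-1},
  ],
)

```text
t: 19.08
eef_pos: [480.1, 283.7, 45.5]
tool_rot: [2.013, 2.412, 0.0]
wrist_force: [-0.4, -0.5, -0.5]
gripper_width: 1.001
finger_force: 0.0
```

apply_moves(
  steps=[
    {"tx":0,"ty":0,"tz":0.005,"roll":0,"claw":-1},
    {"tx":0,"ty":0,"tz":0.005,"roll":0,"claw":-1},
    {"tx":0,"ty":0,"tz":0,"roll":0,"claw":-1},
  ],
)

```text
t: 19.45
eef_pos: [479.6, 283.5, 34.8]
tool_rot: [-2.013, -2.412, 0.001]
wrist_force: [0.2, 0.2, -0.4]
gripper_width: 1.003
finger_force: 0.0
```

apply_moves(
  steps=[
    {"tx":0,"ty":0,"tz":0.003,"roll":0,"claw":-1},
    {"tx":0,"ty":0,"tz":0,"roll":0,"claw":-1},
  ],
)

```text
t: 19.7
eef_pos: [479.8, 283.6, 32.1]
tool_rot: [-2.013, -2.412, 0.001]
wrist_force: [0.3, 0.5, 0.2]
gripper_width: 1.0
finger_force: 0.0
```

apply_moves(
  steps=[
    {"tx":0,"ty":0.002,"tz":0.002,"roll":0,"claw":-1},
    {"tx":0,"ty":0,"tz":0.002,"roll":0,"claw":-1},
    {"tx":0,"ty":0,"tz":0,"roll":0,"claw":-1},
  ],
)

```text
t: 20.08
eef_pos: [481.7, 283.9, 28.0]
tool_rot: [-2.013, -2.412, 0.001]
wrist_force: [0.6, -0.2, 1.1]
gripper_width: 0.999
finger_force: 0.0
```

apply_moves(
  steps=[
    {"tx":0,"ty":0,"tz":0.002,"roll":0,"claw":-1},
    {"tx":0,"ty":0,"tz":0.001,"roll":0,"claw":-1},
    {"tx":0,"ty":0,"tz":0,"roll":0,"claw":-1},
  ],
)

```text
t: 20.45
eef_pos: [482.1, 284.2, 25.9]
tool_rot: [-2.013, -2.412, -0.001]
wrist_force: [-2.6, -0.7, 5.4]
gripper_width: 0.999
finger_force: 3.1
```

apply_moves(
  steps=[
    {"tx":0,"ty":0,"tz":0.003,"roll":0,"claw":-1},
    {"tx":0,"ty":0,"tz":0.002,"roll":0,"claw":-1},
    {"tx":0,"ty":0,"tz":0,"roll":0,"claw":-1},
  ],
)

```text
t: 20.82
eef_pos: [483.9, 284.5, 22.4]
tool_rot: [2.013, 2.41, 0.007]
wrist_force: [-2.9, -3.3, 14.7]
gripper_width: 1.003
finger_force: 7.5
```

apply_moves(
  steps=[
    {"tx":0,"ty":0,"tz":0.002,"roll":0,"claw":-1},
    {"tx":0,"ty":0,"tz":0.001,"roll":0,"claw":-1},
    {"tx":0,"ty":0,"tz":0,"roll":0,"claw":-1},
  ],
)

```text
t: 21.2
eef_pos: [484.9, 284.7, 20.2]
tool_rot: [2.012, 2.409, 0.009]
wrist_force: [-1.0, -3.1, 17.9]
gripper_width: 1.0
finger_force: 9.1
```

apply_moves(
  steps=[
    {"tx":0,"ty":-0.001,"tz":0.002,"roll":0,"claw":-1},
    {"tx":0,"ty":0,"tz":0.002,"roll":0,"claw":-1},
    {"tx":0,"ty":0,"tz":0,"roll":0,"claw":-1},
  ],
)

```text
t: 21.58
eef_pos: [485.8, 284.9, 17.3]
tool_rot: [2.012, 2.407, 0.015]
wrist_force: [0.5, -2.9, 23.4]
gripper_width: 1.002
finger_force: 11.3
```

apply_moves(
  steps=[
    {"tx":0,"ty":0,"tz":0.002,"roll":0,"claw":-1},
    {"tx":0,"ty":0,"tz":0.001,"roll":0,"claw":-1},
    {"tx":0,"ty":0,"tz":0,"roll":0,"claw":-1},
  ],
)

```text
t: 21.95
eef_pos: [486.4, 285.1, 15.2]
tool_rot: [2.012, 2.407, 0.017]
wrist_force: [-1.7, -4.2, 28.7]
gripper_width: 1.003
finger_force: 14.4
```

apply_moves(
  steps=[
    {"tx":0,"ty":0.003,"tz":0,"roll":0,"claw":-1},
    {"tx":0,"ty":0.003,"tz":0,"roll":0,"claw":-1},
    {"tx":0,"ty":0,"tz":0,"roll":0,"claw":-1},
  ],
)

```text
t: 22.32
eef_pos: [486.7, 285.1, 15.3]
tool_rot: [-2.012, -2.409, -0.003]
wrist_force: [-28.6, -12.8, 56.5]
gripper_width: 1.001
finger_force: 29.6
```

apply_moves(
  steps=[
    {"tx":0,"ty":-0.003,"tz":0,"roll":0,"claw":-1},
    {"tx":0,"ty":-0.003,"tz":0,"roll":0,"claw":-1},
    {"tx":0,"ty":0,"tz":0,"roll":0,"claw":-1},
  ],
)

```text
t: 22.7
eef_pos: [486.3, 285.1, 15.3]
tool_rot: [2.012, 2.407, 0.017]
wrist_force: [0.1, -4.9, 27.0]
gripper_width: 1.0
finger_force: 13.5
```

```bash
python3 -c "
from h import *
plan()
a=manip.read_camera('side')[200:290,190:310]
cv2.imwrite('pics/g6.png',cv2.resize(a,None,fx=6,fy=6,interpolation=2))"
```

```text
t 22.70 tcp [486.3 285.1  15.3] yaw of tool y vs +y -1.393 tilt [ 0.01   0.006 -1.   ] F [ 0.1 -4.9 27. ] w 1.000 ff 13.5 q [-0.92  0.47  0.41  1.81 -0.24  0.89 -0.22]
```

View pics/g6.png

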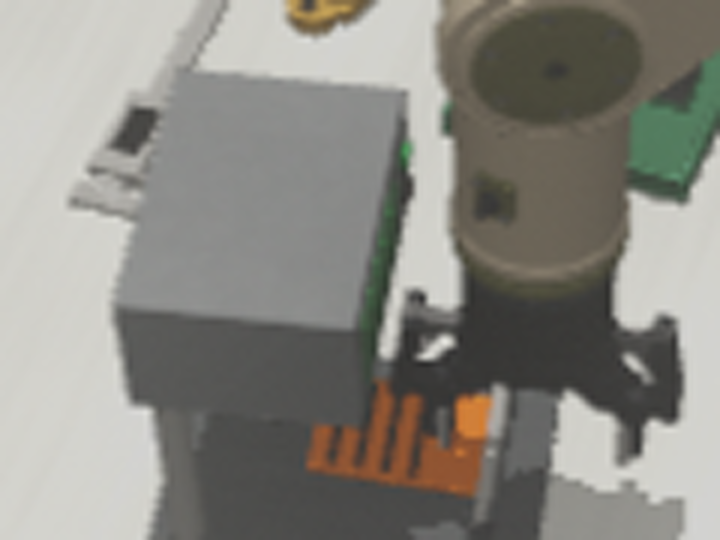

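apply_moves(
  steps=[
    {"tx":0,"ty":0,"tz":0.001,"roll":0,"claw":-1},
    {"tx":0,"ty":0,"tz":0.001,"roll":0,"claw":-1},
    {"tx":0,"ty":0,"tz":0,"roll":0,"claw":-1},
  ],
)

```text
t: 23.12
eef_pos: [486.5, 285.2, 14.9]
tool_rot: [2.013, 2.407, 0.018]
wrist_force: [-9.3, -8.3, 47.6]
gripper_width: 1.002
finger_force: 24.0
```

apply_moves(
  steps=[
    {"tx":0,"ty":0,"tz":0.001,"roll":0,"claw":-1},
    {"tx":0,"ty":0,"tz":0,"roll":0,"claw":-1},
  ],
)

```text
t: 23.38
eef_pos: [486.6, 285.2, 14.8]
tool_rot: [2.013, 2.407, 0.019]
wrist_force: [-14.8, -10.2, 57.1]
gripper_width: 1.002
finger_force: 28.8
```

```bash
python3 -c "
from h import *
for a in (28,12,8,5):
    r=np.radians(a)
    L=[[l*np.cos(r)-h*np.sin(r),30,24+l*np.sin(r)+h*np.cos(r)] for l in(0,92) for h in (0,6)]
    print(a,((proj('side',world(B,L))-[190,200]+.5)*6).round(0).tolist())
plan()"
```

```text
28 [[488.0, 498.0], [493.0, 493.0], [327.0, 435.0], [332.0, 429.0]]
12 [[488.0, 498.0], [490.0, 492.0], [312.0, 461.0], [314.0, 454.0]]
8 [[488.0, 498.0], [489.0, 492.0], [311.0, 467.0], [312.0, 461.0]]
5 [[488.0, 498.0], [489.0, 492.0], [310.0, 473.0], [311.0, 466.0]]
t 23.38 tcp [486.6 285.2  14.8] yaw of tool y vs +y -1.393 tilt [ 0.01   0.007 -1.   ] F [-14.8 -10.2  57.1] w 1.002 ff 28.8 q [-0.91  0.48  0.41  1.81 -0.24  0.89 -0.22]
```

The toe edge in the picture, at (308,468), matches the model for 5–8°, and the force climbs steeply, so the treadle is on its stop. I'll finish the one-second hold and then release.

apply_moves(
  steps=[
    {"tx":0,"ty":0,"tz":-0.001,"roll":0,"claw":-1},
    {"tx":0,"ty":0,"tz":0,"roll":0,"claw":-1},
    {"tx":0,"ty":0,"tz":0,"roll":0,"claw":-1},
    {"tx":0,"ty":0,"tz":0,"roll":0,"claw":-1},
    {"tx":0,"ty":0,"tz":0,"roll":0,"claw":-1},
    {"tx":0,"ty":0,"tz":0,"roll":0,"claw":-1},
    {"tx":0,"ty":0,"tz":0,"roll":0,"claw":-1},
  ],
)

```text
t: 24.25
eef_pos: [486.5, 285.2, 14.9]
tool_rot: [2.013, 2.407, 0.018]
wrist_force: [-9.0, -9.4, 47.3]
gripper_width: 0.998
finger_force: 24.0
```

apply_moves(
  steps=[
    {"tx":0,"ty":-0.002,"tz":-0.005,"roll":0,"claw":-1},
    {"tx":0,"ty":-0.002,"tz":-0.006,"roll":0,"claw":-1},
    {"tx":0,"ty":-0.004,"tz":-0.008,"roll":0,"claw":-1},
    {"tx":0,"ty":-0.006,"tz":-0.01,"roll":0,"claw":-1},
    {"tx":0,"ty":-0.01,"tz":-0.015,"roll":0,"claw":-1},
    {"tx":0,"ty":-0.01,"tz":-0.03,"roll":0,"claw":-1},
    {"tx":0,"ty":0,"tz":-0.045,"roll":0,"claw":-1},
    {"tx":0,"ty":0,"tz":-0.05,"roll":0,"claw":-1},
    {"tx":0,"ty":0,"tz":-0.05,"roll":0,"claw":-1},
    {"tx":0,"ty":0,"tz":-0.05,"roll":0,"claw":-1},
    {"tx":0,"ty":0,"tz":-0.03,"roll":0,"claw":-1},
    {"tx":0,"ty":0,"tz":0,"roll":0,"claw":-1},
  ],
)

```text
t: 25.75
eef_pos: [447.9, 278.1, 309.6]
tool_rot: [2.012, 2.412, 0.006]
wrist_force: [0.3, -0.3, -0.3]
gripper_width: 1.0
finger_force: 0.0
```

```bash
python3 - <<'E'
from h import *
s0=cv2.imread("pics/side0.png");s=manip.read_camera("side")
m=lambda im:cv2.inRange(im[245:295,215:285],(0,40,130),(90,140,255))>0
a,b=m(s0),m(s)
for k in(a,b): print(k.sum(),np.argwhere(k).mean(0).round(1))
d=np.abs(s0.astype(int)-s).max(2)
print("changed in feeler/tray/gland/calipers/wrench boxes",[int((d[y0:y1,x0:x1]>45).sum()) for x0,y0,x1,y1 in((330,200,345,232),(263,188,320,232),(235,183,258,206),(203,185,236,215),(215,303,276,324))])
print(manip.close_job() if abs(a.sum()-b.sum())<.15*a.sum() else "check")
E
```

```text
202 [26.2 48.8]
203 [26.3 48.8]
changed in feeler/tray/gland/calipers/wrench boxes [0, 512, 0, 0, 21]
the job is handed in; nothing more can be done
None
```

The slug is flat in the tray, the flap is shut, and the treadle was pressed to its stop for about a second and came back up; the job is handed in at about 26 s, but the verdict was not shown.

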